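Refit the setting knob of a coin counter and keep it pressed in

ROBOT

A 6-joint arm with a two-finger parallel gripper is mounted at the origin on the work surface. World frame = base frame: x ahead of the robot, y to its left, z up, the work surface at z = 0. Lengths are in m, angles in rad, forces in N, time in s.
With the tool pointing down it reaches from about 0.375 to 0.975 m from the base axis. Payload 3.8 kg.
Tool frame: the origin (TCP) lies midway between the tips of the shut fingers; the grasp point (between the pads) lies 19 mm behind it; z points along the fingers, y is the line along which they close (so a half turn about z gives the same grasp; the last joint's range is limited). The gripper opens to 85 mm and grips with 20 to 120 N. Pads are 22 mm wide; open, the fingers measure 114 mm over their backs; the gripper's body (76 mm by 85 mm) begins 54 mm behind the grasp point. The pads swing forward as they close: fully open they stand 13 mm farther back than shut.
Start: joints at [1.233, 0.264, 1.604, -0, 1.274, -0.037], TCP at [0.2, 0.645, 0.199] pointing down, gripper open.
Joint ranges: [-2.63, 2.63], [-0.94, 2.18], [0.31, 2.57], [-1.31, 4.45], [0, 2.66], [-2.55, 2.55]. Speed limits (rad/s): [2.57, 2.57, 3.14, 3.14, 3.14, 3.14].

INTERFACE

Orientations are given as a rotation vector (axis times angle).
In Python, from workcell import bot, imaging gives the robot as it stands.
- The arm moves only by the tool step_arm, never from a script. Its argument "series" is a list of rows, each an object of numbers: "grip": the closure, from -1 (fully open) to 1 (shut); "x", "y", "z": the shift along the tool's x, y, z normalised to -1 to 1, where 1 is 500 mm; "ax", "ay", "az": the turn, a rotation vector about the tool's x, y, z normalised to -1 to 1, where 1 is 30 degrees. A call has 1 to 12 rows; each row is the pose to reach, as a shift and turn from the pose commanded when the call began, along the tool's axes at that moment; what a row does not reach only later rows make up. A row lasts 1/10 s, in which the tool goes at most 50 mm and 8.59 degrees, less where a joint would pass 70% of its speed; a pose out of reach is approached as far as the arm can. A call with a number of a shift or a turn outside -1 to 1 is refused whole. A call with a gripper value outside its range is refused whole. The fingers move at their own pace and stop on an object; "force" is the grip in N (left out, the last holds). Time passes only in rows, so rows that repeat a pose let the fingers close. It gives the time, the measured TCP pose, the force, the opening and the grip force at its end, in the units of the state.
- bot.read_state(): the state, without advancing time (a new reading comes with each control period).
- imaging.read_camera(name): name is "scene" or "top" or "wrist"; returns a dict with "img" (400x640x3 uint8, red, green, blue), "fx", "fy", "cx", "cy" (pixels), "R" (3x3) and "t" (3): a world point X has camera coordinates R X + t. Camera axes: x right, y down, z forward; pixel columns grow to the right and rows downward; lengths in m; the calibration is good to about 2 mm. The wrist camera is an equidistant fisheye: a pixel r from the principal point sees the ray r / f radians off the axis. A picture is of the moment at which its call begins. There is no depth.
- bot.finish_job(): hands the job in; it is judged then, once.
The state is a dict: "time": time; "q": joint angles; "joint_vel": joint speeds; "joint_torque": joint torques, N m; "tool_pos": TCP position; "tcp_rot": TCP orientation; "wrist_force": force on the tool from outside, world axes, zero at the start; "torque": the same for the moment, N m; "width": opening from 0.0 (shut) to 1.0 (fully open); "grip_force": force on a finger pad.
Only numpy, scipy, OpenCV 4.12 (cv2) and the standard library are available. Lean on these libraries where they do the work, as an engineer would, in place of code of your own. Each camera call takes 0.05 s, during which the arm holds its last target. There are 200 camera calls.

TASK

Put the coin counter's setting control back together: lay the metal bezel ring in the round recess around the bare spindle, narrow rim down, so that its flange sits flat on the panel; then take the grey pointer knob, turn it so that the flat in its bore matches the flat of the D-shaped spindle, and push it fully home on the spindle. The spindle is sprung: keep hold of the knob and press it all the way in, and finish like that, still holding the knob pressed, without letting go. Leave the coin tray, the bell and the cash box where they stand.

Things in the scene. Friction and masses are not known exactly. Their poses are not given: they have to be found in the camera images.
- bezel_c (a point): Loose aluminium ring lying rim down on the shelf, 60 g: flange 60 mm across, 8 mm thick, above a narrower rim 47 mm across, 6 mm tall; 34 mm hole; 14 mm tall in all. Point on its axis half-way up: 7 mm above its underside, 1 mm above the flange's underside; z up, out of the flange side. Grip it across the flange.
- knob_c (a point): Loose grey knob, bore down on the shelf, 60 g, 38 mm tall: round skirt 42 mm across up to 16 mm, above it a grip bar 14 mm wide, 40 long, 22 tall, with a pointer nose reaching 30 mm from the axis. Point on the axis 19 mm above the underside; x along the bar to the nose, z up. D bore, open below: 16 mm across, 14 deep, its flat on the nose's side (+x), 3.3 mm from the axis.
- knob_nose (a point): Tip of the knob's pointer nose, 30 mm from its axis and 25 mm above its underside; axes as those of knob_c.
- spindle_tip (a point): Centre of the top end of the bare upright steel D-spindle: 14 mm diameter, flat 2.5 mm from the axis, end bevelled 2 mm, 29 mm above the panel. x points to the flat, z up. Pressed, it sinks 5 mm (4 N to start, 9 N at the stop); it turns only stiffly (0.25 N m). With the knob fully home its end meets the bore's bottom: knob_c is then 5 mm above this point, nose over the flat.
- spindle (a joint): How far the sprung spindle is pressed in: 0 free, 0.005 m at its stop.
- recess (a point): Centre of the round recess for the bezel, 51 mm across, 7 mm deep, around the spindle; the point is level with the panel's top, 120 mm above the shelf. x and y run along the counter's sides, z up. With the bezel seated its flange lies on the panel and bezel_c is 1 mm above this point.
- counter: Heavy coin counter fixed to the shelf, 300 (x) by 340 (y) mm, flat deck 120 mm up; origin under its centre. In its frame: spindle at x -35, y -85 mm in a dark panel 130 mm square; coin hopper 156 mm across, 50 mm above the deck, at x 45, y 83; sloping display at the -x edge, y 8 to 158, 35 mm above the deck; coin spout juts 50 mm from the -x face at y 70.
- coin_tray: Bystander: green plastic coin tray with four troughs, 110 x 160 mm, 35 mm tall; origin under its centre.
- bell: Bystander: round pewter counter bell, 86 mm across and 66 mm tall; origin under its centre.
- cash_box: Bystander: heavy steel cash box, 164 x 204 mm, 89 mm tall (116 mm with its handle); origin under its centre.
Not all that is in view belongs to the job. Of the things shaped like the part that bears bezel_c, the aluminium one is meant. Leave any purple look-alike of the part that bears knob_c alone.

How it is judged:
On the way:
1. the bezel lies in the recess, rim down, flange flat on the panel, and has been let go (horizontal distance between bezel_c and recess below 0.004 m and z of bezel_c in the frame of recess below 0.0025 m and angle between bezel_c's own z axis and vertical below 0.06 rad and contact force between bezel and the fingers below 0.2 N), for 0.2 s.
At the end, for the whole second after the job is handed in: Bezel in the recess, right way up (centre within 4 mm, flange within 1.5 mm of the panel, level); knob upright on the spindle, centred to 2 mm, within 1.5 mm of fully home, nose over the flat (0.4 rad); fingers still hold it (over 3 N) and keep the spindle pressed at least 3.5 of its 5 mm (horizontal distance between bezel_c and recess below 0.004 m and z of bezel_c in the frame of recess below 0.0025 m and angle between bezel_c's own z axis and vertical below 0.06 rad and horizontal distance between knob_c and spindle_tip below 0.002 m and z of knob_c in the frame of spindle_tip below 0.0065 m and angle between knob_c's own z axis and vertical below 0.1 rad and x of knob_nose in the frame of spindle_tip above 0.0275 m and value of joint spindle above 0.0035 m and contact force between knob and the fingers above 3 N); the arm keeps its last pose, push and grip.
It fails at once if the coin tray is shifted by more than 25 mm (distance of coin_tray from where it was at the start of the episode above 0.025 m).
It fails at once if the bell is shifted or knocked over (distance of bell from where it was at the start of the episode above 0.025 m or angle between bell's own z axis and vertical above 0.5 rad).
It fails at once if the cash box is shifted by more than 25 mm (distance of cash_box from where it was at the start of the episode above 0.025 m).
It also fails if it takes over 54 s, if anything falls off the work surface, if the arm or the gripper's body presses on something with over 40 N, if the wrist force passes 120 N, or if a joint passes its speed limit or range.

## Working session

There is one attempt and no reset: what is moved stays moved. The work goes in short steps, Python scripts to look and compute and a tool call to move; the robot and the scene stay as the last step left them, time stands still between calls to the robot, and variables do not carry over. Pictures are saved under pics/ and viewed, at most 10 in all, crops included, and the job is handed in when it is done.

Besides the shell and the picture viewer there is one more tool, called after "Emit:" as name(argument=value, ...) on one line, values as JSON. step_arm: Moves the arm, as the interface text tells. Scaled input: -1 to 1 covers 500 mm each way for a shift and 30 degrees each way for a turn. Its arguments: {"type":"object","properties":{"series":{"type":"array","items":{"type":"object","properties":{"grip":{"type":"number"},"x":{"type":"number","minimum":-1,"maximum":1},"y":{"type":"number","minimum":-1,"maximum":1},"z":{"type":"number","minimum":-1,"maximum":1},"ax":{"type":"number","minimum":-1,"maximum":1},"ay":{"type":"number","minimum":-1,"maximum":1},"az":{"type":"number","minimum":-1,"maximum":1}}}},"force":{"type":"number"}},"required":["series"]}

```bash
mkdir -p pics; ls; cat > h.py <<'E'
import numpy as np, cv2
from workcell import bot, imaging
from scipy.spatial.transform import Rotation as Ro
def cam(n,f=None):
    c=imaging.read_camera(n); c['R']=np.array(c['R']);c['t']=np.array(c['t']);c['n']=n
    c['img']=np.array(c['img'])
    if f: cv2.imwrite('pics/'+f,c['img'][:,:,::-1])
    return c
def ray(c,u,v):
    x=(u-c['cx'])/c['fx'];y=(v-c['cy'])/c['fy']
    if c['n']=='wrist':
        r=np.hypot(x,y); d=np.array([0,0,1.]) if r<1e-9 else np.array([x/r*np.sin(r),y/r*np.sin(r),np.cos(r)])
    else: d=np.array([x,y,1.])
    return -c['R'].T@c['t'], c['R'].T@d
def onz(c,u,v,z):
    o,d=ray(c,u,v); return o+d*(z-o[2])/d[2]
def proj(c,X):
    p=c['R']@np.array(X)+c['t']
    if c['n']=='wrist':
        a=np.arctan2(np.hypot(p[0],p[1]),p[2]); s=a/max(np.hypot(p[0],p[1]),1e-9)
    else: s=1/p[2]
    return np.array([c['cx']+c['fx']*p[0]*s,c['cy']+c['fy']*p[1]*s])
def rel(target):
    s=bot.read_state(); return Ro.from_rotvec(s['tcp_rot']).inv().apply(np.array(target)-s['tool_pos'])/0.5
E
python3 - <<'E'
from h import *
for n in ('top','scene','wrist'):
    c=cam(n,n+'0.png'); print(n,c['fx'],c['cx'],c['cy'],-c['R'].T@c['t'])
s=bot.read_state(); print(s['tcp_rot'],s['tool_pos'],s['width'],Ro.from_rotvec(s['tcp_rot']).as_matrix().round(3))
E
```

```text
pics
top 373.63606498983336 320.3534794370383 199.64189446950385 [0.27881313 0.03586798 1.29419805]
scene 417.675224393876 316.4821499659328 196.35985545383053 [ 1.3220685  -0.6135152   0.92053816]
wrist 309.70691628693146 319.93498581041155 197.13061126856675 [0.13206658 0.66567489 0.37311261]
[-4.70713926e-01 -3.10576490e+00  2.80810679e-03] [0.19978932 0.64408111 0.19811304] 0.9996783087655847 [[-0.955  0.296 -0.001]
 [ 0.296  0.955 -0.002]
 [ 0.    -0.002 -1.   ]]
```

View pics/top0.png

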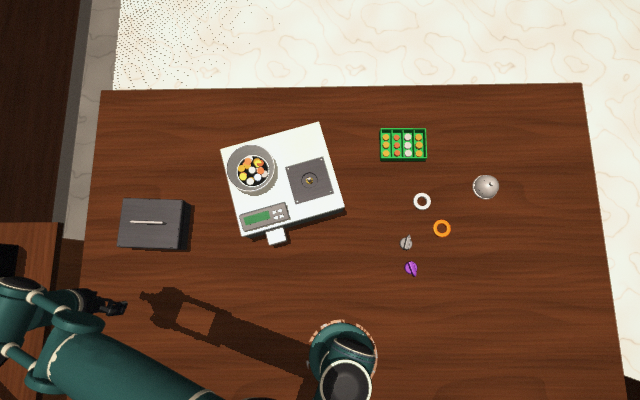

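View pics/scene0.png

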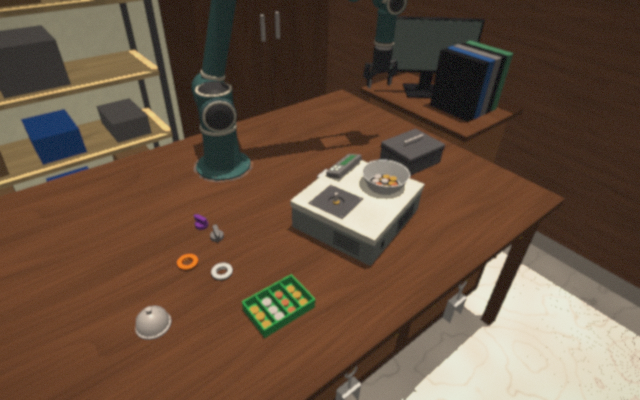

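The top view shows the aluminium ring at (422,201), grey knob at (406,242), and spindle at (309,181). The orange ring (442,228) and purple knob (411,268) are decoys. The scene view agrees.

```bash
python3 - <<'E'
from h import *
c=cam('top'); im=c['img']
for n,u,v,z in (('ring',422,201,.014),('knob',406,242,.03),('spin',309,181,.149),('recess',309,181,.12),('pan',289,164,.12),('pan',323,156,.12),('pan',333,197,.12),('pan',297,206,.12),('bell',486,187,.04),('purp',411,268,.03),('orange',442,228,.014)):
    print(n,onz(c,u,v,z).round(4))
big=np.hstack([cv2.resize(im[160:224,275:339],(400,400),interpolation=2),cv2.resize(im[190:270,385:465],(400,400),interpolation=2)])
cv2.imwrite('pics/z.png',big[:,:,::-1])
g=im.astype(int); m=((g.min(2)>110)&(g.max(2)-g.min(2)<40)).astype(np.uint8); m[:,:400]=0;m[:,435:]=0;m[:190]=0;m[215:]=0
cs,_=cv2.findContours(m,0,2); k=max(cs,key=len); (a,b),r=cv2.minEnclosingCircle(k); print(a,b,r,onz(c,a,b,.014),cv2.moments(k)['m00'])
p=bot.read_state()['tool_pos']
s=bot.read_state();Rt=Ro.from_rotvec(s['tcp_rot']);w=cam('wrist');print('cam in tool',Rt.inv().apply(-w['R'].T@w['t']-p),(w['R']@Rt.as_matrix()).round(3))
E
```

```text
ring [ 0.5109 -0.2873  0.014 ]
knob [ 0.3687 -0.2223  0.03  ]
spin [0.5536 0.0971 0.149 ]
recess [0.5606 0.0987 0.12  ]
pan [0.6182 0.1641 0.12  ]
pan [0.6441 0.053  0.12  ]
pan [0.5072 0.0218 0.12  ]
pan [0.479 0.137 0.12 ]
bell [ 0.5527 -0.4997  0.04  ]
purp [ 0.2829 -0.2348  0.03  ]
orange [ 0.4167 -0.35    0.014 ]
421.6697998046875 200.55661010742188 8.681251525878906 [ 0.51247882 -0.28625874  0.014     ] 204.5
cam in tool [ 0.07108593  0.00029379 -0.17517151] [[-0.001  1.    -0.   ]
 [-0.96  -0.001 -0.28 ]
 [-0.28   0.     0.96 ]]
```

View pics/z.png

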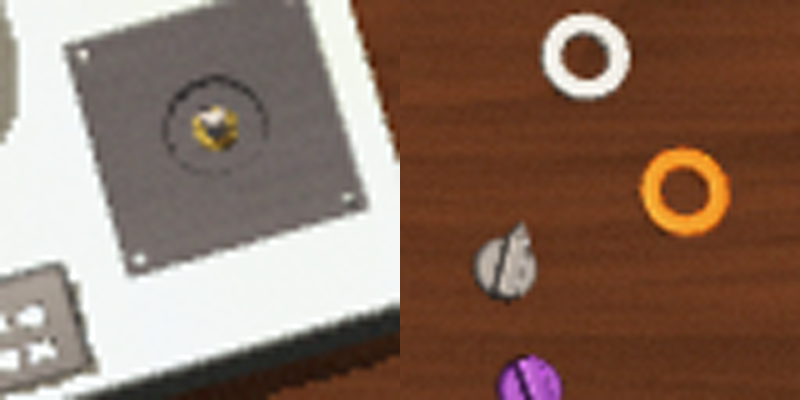

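Spindle is at about (0.56,0.097), with the panel yawed about 13°. The grey knob's nose points up and slightly right in the image. I'll go over the spindle first.

Emit:
step_arm(series=[{"x": -0.09, "y": -0.07, "z": -0.1, "grip": -1}, {"x": -0.18, "y": -0.15, "z": -0.1, "grip": -1}, {"x": -0.27, "y": -0.22, "z": -0.12, "grip": -1}, {"x": -0.35, "y": -0.29, "z": -0.12, "grip": -1}, {"x": -0.43, "y": -0.36, "z": -0.12, "grip": -1}, {"x": -0.51, "y": -0.42, "z": -0.12, "grip": -1}, {"x": -0.59, "y": -0.49, "z": -0.12, "grip": -1}, {"x": -0.67, "y": -0.56, "z": -0.12, "grip": -1}, {"x": -0.75, "y": -0.62, "z": -0.12, "grip": -1}, {"x": -0.83, "y": -0.68, "z": -0.12, "grip": -1}, {"x": -0.9, "y": -0.74, "z": -0.12, "grip": -1}, {"x": -0.97, "y": -0.8, "z": -0.12, "grip": -1}])

```text
validation failed for argument at $.se...
```

Emit:
step_arm(series=[{"x": -0.03, "y": -0.03}, {"x": -0.03, "y": -0.03}, {"x": -0.03, "y": -0.03}, {"x": -0.03, "y": -0.03}])

```text
validation failed for argument at $.se...
```

```bash
python3 - <<'E'
from h import *
s=bot.read_state(); print(s['time'],s['tool_pos'],s['tcp_rot'],np.abs(s['joint_vel']).max())
c=cam('wrist','w1.png'); np.savez('w1.npz',**c)
for X in ((0.56,.098,.12),(.555,.097,.149)): print(proj(c,X))
E
```

```text
0.25 [0.19988789 0.64432422 0.19852569] [-4.70721321e-01 -3.10593154e+00  1.71048843e-03] 0.0040144618149877565
[117.316637   432.93375564]
[110.23526235 441.65661462]
```

View pics/w1.png

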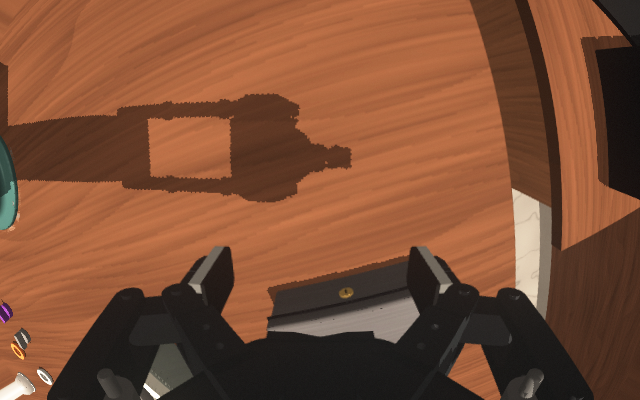

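The moves were refused, probably because keys were missing, so the wrist view still shows the start pose with the cash box between the fingers. I'll send full rows.

Emit:
step_arm(series=[{"x": -0.09, "y": -0.07, "z": -0.1, "ax": 0, "ay": 0, "az": 0, "grip": -1}, {"x": -0.18, "y": -0.15, "z": -0.1, "ax": 0, "ay": 0, "az": 0, "grip": -1}, {"x": -0.27, "y": -0.22, "z": -0.12, "ax": 0, "ay": 0, "az": 0, "grip": -1}, {"x": -0.35, "y": -0.29, "z": -0.12, "ax": 0, "ay": 0, "az": 0, "grip": -1}, {"x": -0.43, "y": -0.36, "z": -0.12, "ax": 0, "ay": 0, "az": 0, "grip": -1}, {"x": -0.51, "y": -0.42, "z": -0.12, "ax": 0, "ay": 0, "az": 0, "grip": -1}, {"x": -0.59, "y": -0.49, "z": -0.12, "ax": 0, "ay": 0, "az": 0, "grip": -1}, {"x": -0.67, "y": -0.56, "z": -0.12, "ax": 0, "ay": 0, "az": 0, "grip": -1}, {"x": -0.75, "y": -0.62, "z": -0.12, "ax": 0, "ay": 0, "az": 0, "grip": -1}, {"x": -0.83, "y": -0.68, "z": -0.12, "ax": 0, "ay": 0, "az": 0, "grip": -1}, {"x": -0.9, "y": -0.74, "z": -0.12, "ax": 0, "ay": 0, "az": 0, "grip": -1}, {"x": -0.97, "y": -0.8, "z": -0.12, "ax": 0, "ay": 0, "az": 0, "grip": -1}])

```text
time: 1.5
tool_pos: [0.522, 0.1535, 0.2595]
tcp_rot: [0.471, 3.105, 0.001]
wrist_force: [0.0, 1.7, 0.4]
width: 0.997
grip_force: 0.0
```

```bash
python3 - <<'E'
from h import *
s=bot.read_state(); print(s['time'],s['tool_pos'],s['tcp_rot'],np.abs(s['joint_vel']).max(),rel([.56,.097,.255]))
E
```

```text
1.5 [0.52202589 0.15348816 0.25949301] [4.70774145e-01 3.10532225e+00 7.50190882e-04] 0.889755970275289 [-0.10601457 -0.08539467  0.0090106 ]
```

Emit:
step_arm(series=[{"x": -0.04, "y": -0.03, "z": 0, "ax": 0, "ay": 0, "az": 0, "grip": -1}, {"x": -0.04, "y": -0.03, "z": 0, "ax": 0, "ay": 0, "az": 0, "grip": -1}, {"x": -0.04, "y": -0.03, "z": 0, "ax": 0, "ay": 0, "az": 0, "grip": -1}, {"x": -0.04, "y": -0.03, "z": 0, "ax": 0, "ay": 0, "az": 0, "grip": -1}])

```text
time: 1.9
tool_pos: [0.5352, 0.1359, 0.2591]
tcp_rot: [-0.469, -3.106, -0.001]
wrist_force: [-1.6, 0.3, -0.5]
width: 0.996
grip_force: 0.0
```

```bash
python3 - <<'E'
from h import *
s=bot.read_state(); print(s['time'],s['tool_pos'],s['tcp_rot'],np.abs(s['joint_vel']).max())
c=cam('wrist','w2.png'); np.savez('w2.npz',**c)
for X in ((0.56,.098,.12),(.56,.097,.149)): print(proj(c,X))
im=c['img'][150:350,190:450]; cv2.imwrite('pics/w2z.png',cv2.resize(im,None,fx=3,fy=3,interpolation=2)[:,:,::-1])
E
```

```text
1.9 [0.5352088  0.13593188 0.2591145 ] [-4.69398044e-01 -3.10577673e+00 -5.89516698e-04] 0.013818613684091836
[292.64095333 210.00825227]
[289.25227284 219.6762603 ]
```

View pics/w2z.png

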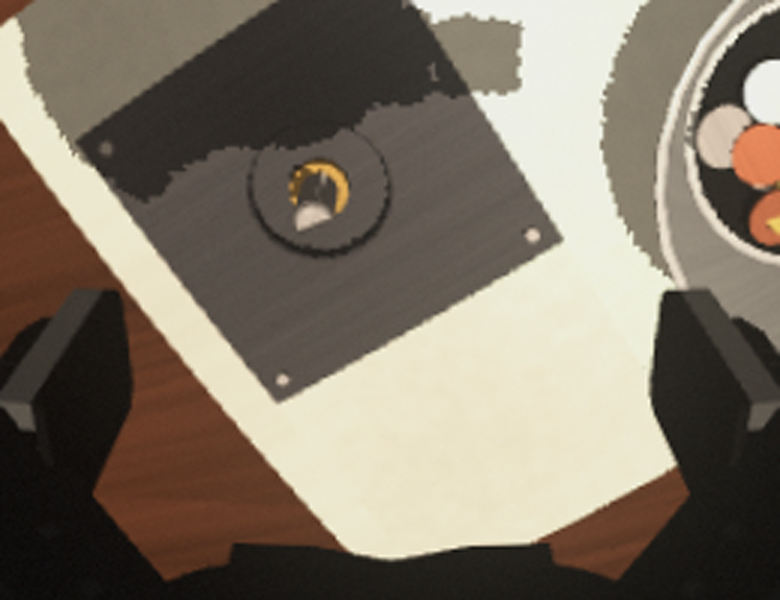

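Recess is at zoom (319,190), i.e. pixel (296,213). The spindle tip's bright end is near zoom (313,217). I'll go closer to read the flat.

Emit:
step_arm(series=[{"x": -0.01, "y": -0.03, "z": 0.1, "ax": 0, "ay": 0, "az": 0, "grip": -1}, {"x": -0.01, "y": -0.03, "z": 0.16, "ax": 0, "ay": 0, "az": 0, "grip": -1}, {"x": -0.01, "y": -0.03, "z": 0.16, "ax": 0, "ay": 0, "az": 0, "grip": -1}, {"x": -0.01, "y": -0.03, "z": 0.16, "ax": 0, "ay": 0, "az": 0, "grip": -1}])

```text
time: 2.35
tool_pos: [0.5355, 0.1203, 0.1793]
tcp_rot: [-0.468, -3.105, 0.0]
wrist_force: [0.8, -0.4, 0.5]
width: 1.006
grip_force: 0.0
```

```bash
python3 - <<'E'
from h import *
s=bot.read_state(); print(s['time'],s['tool_pos'],s['tcp_rot'],np.abs(s['joint_vel']).max())
c=cam('wrist'); np.savez('w3.npz',**c)
u,v=proj(c,(.56,.097,.145)); print(u,v); u=int(u);v=int(v)
u0,v0=u-50,v-40;print(u0,v0)
im=c['img'][v0:v0+75,u0:u0+100]; cv2.imwrite('pics/w3z.png',cv2.resize(im,None,fx=8,fy=8,interpolation=2)[:,:,::-1])
E
```

```text
2.35 [0.53548048 0.12025405 0.17931851] [-4.68255021e-01 -3.10537302e+00  2.06981837e-04] 0.05425172576034806
299.5206088556261 248.81643845662717
249 208
```

View pics/w3z.png

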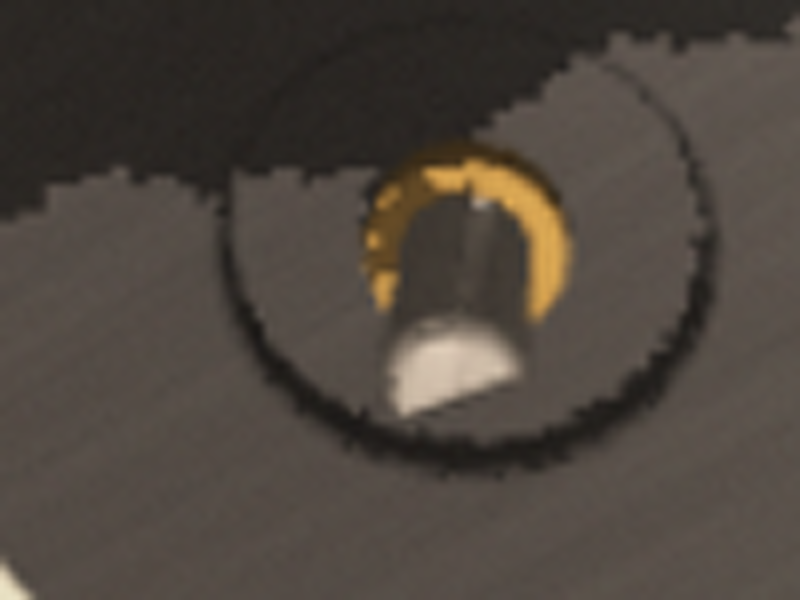

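The D end has its flat from (400,415) to (520,372), facing down-right in the crop. The recess rim spans x 225–715 and y 20–460.

```bash
python3 - <<'E'
from h import *
c=dict(np.load('w3.npz')); c['n']='wrist'
P=lambda a,b,z: onz(c,249+(a+.5)/8-.5,208+(b+.5)/8-.5,z)
a,b=P(400,415,.149),P(520,372,.149); d=b-a; print(a,b,np.linalg.norm(d))
n=np.array([d[1],-d[0]]);n/=np.linalg.norm(n)
r=np.array([.56,.097]); n=n*np.sign(n@((a+b)[:2]/2-P(450,340,.149)[:2])); print('flat dir',n,np.degrees(np.arctan2(n[1],n[0])))
pts=np.array([P(x,y,.12)[:2] for x,y in ((225,240),(715,240),(465,18),(470,462),(300,390),(650,395),(690,130))],np.float32)
A=np.c_[2*pts,np.ones(len(pts))]; q=np.linalg.lstsq(A,(pts**2).sum(1),rcond=None)[0]; print('recess',q[:2],np.sqrt(q[2]+q[:2]@q[:2]))
mid=(a+b)[:2]/2; print('mid flat',mid,'axis est from flat',mid-n*.0025)
t=np.array([P(x,y,.148)[:2] for x,y in((390,370),(410,340),(450,320),(490,330),(520,358))]);A=np.c_[2*t,np.ones(5)];q=np.linalg.lstsq(A,(t**2).sum(1),rcond=None)[0];print('arc',q[:2],np.sqrt(q[2]+q[:2]@q[:2]))
print('to ring',rel([.512,-.286,.25]),'cam pos at wrist',-c['R'].T@c['t'])
E
```

```text
[0.56642707 0.09432617 0.149     ] [0.56536349 0.10641357 0.149     ] 0.012134102655076398
flat dir [0.99615115 0.0876521 ] 5.028548182974873
recess [0.56386766 0.10111646] 0.025334557530852883
mid flat [0.56589528 0.10036987] axis est from flat [0.56340491 0.10015074]
arc [0.56519489 0.1003728 ] 0.006344457293195931
to ring [-0.19251183 -0.79110287 -0.13872933] cam pos at wrist [0.46783571 0.14148564 0.35451928]
```

Emit:
step_arm(series=[{"x": -0.01, "y": -0.07, "z": -0.06, "ax": 0, "ay": 0, "az": 0, "grip": -1}, {"x": -0.03, "y": -0.16, "z": -0.06, "ax": 0, "ay": 0, "az": 0, "grip": -1}, {"x": -0.06, "y": -0.25, "z": -0.06, "ax": 0, "ay": 0, "az": 0, "grip": -1}, {"x": -0.08, "y": -0.34, "z": -0.06, "ax": 0, "ay": 0, "az": 0, "grip": -1}, {"x": -0.1, "y": -0.43, "z": -0.06, "ax": 0, "ay": 0, "az": 0, "grip": -1}, {"x": -0.12, "y": -0.52, "z": -0.06, "ax": 0, "ay": 0, "az": 0, "grip": -1}, {"x": -0.15, "y": -0.61, "z": -0.03, "ax": 0, "ay": 0, "az": 0, "grip": -1}, {"x": -0.17, "y": -0.7, "z": 0.03, "ax": 0, "ay": 0, "az": 0, "grip": -1}, {"x": -0.19, "y": -0.79, "z": 0.1, "ax": 0, "ay": 0, "az": 0, "grip": -1}, {"x": -0.19, "y": -0.79, "z": 0.15, "ax": 0, "ay": 0, "az": 0, "grip": -1}, {"x": -0.19, "y": -0.79, "z": 0.15, "ax": 0, "ay": 0, "az": 0, "grip": -1}, {"x": -0.19, "y": -0.79, "z": 0.15, "ax": 0, "ay": 0, "az": 0, "grip": -1}])

```text
time: 3.6
tool_pos: [0.511, -0.2862, 0.106]
tcp_rot: [0.471, 3.105, -0.0]
wrist_force: [0.6, -0.3, -0.0]
width: 1.003
grip_force: 0.0
```

```bash
cat > ring.py <<'E'
from h import *
s=bot.read_state(); print(s['time'],s['tool_pos'],np.abs(s['joint_vel']).max())
c=cam('wrist','w4.png'); np.savez('w4.npz',**c); g=c['img'].astype(int)
print(proj(c,(.512,-.286,.014)))
m=((g.min(2)>110)&(g.max(2)-g.min(2)<45)).astype(np.uint8)
cs,_=cv2.findContours(m,0,2)
for k in sorted(cs,key=cv2.contourArea)[-5:]:
    if cv2.contourArea(k)<60: continue
    p=np.array([onz(c,u,v,.014)[:2] for u,v in k[:,0]],np.float32); print(cv2.contourArea(k),k[:,0].mean(0),cv2.minEnclosingCircle(p))
E
python3 ring.py
```

```text
3.6 [ 0.51098181 -0.28622871  0.10595016] 0.028935940979185976
[320.13802276 190.60818794]
223.5 [324.62162162   9.89189189] ((0.36445990204811096, -0.23398393392562866), 0.014054463244974613)
266.5 [ 16.29032258 389.39354839] ((0.8219128251075745, -1.35720694065094), 0.2415989488363266)
1915.0 [145.24719101 274.60674157] ((0.5569041967391968, -0.5127732157707214), 0.05184056982398033)
3021.0 [613.11851852 355.86666667] ((1.2601819038391113, 0.31623104214668274), 0.3862299621105194)
3189.0 [321.32978723 190.10638298] ((0.5120040774345398, -0.2857021391391754), 0.029765663668513298)
```

View pics/w4.png

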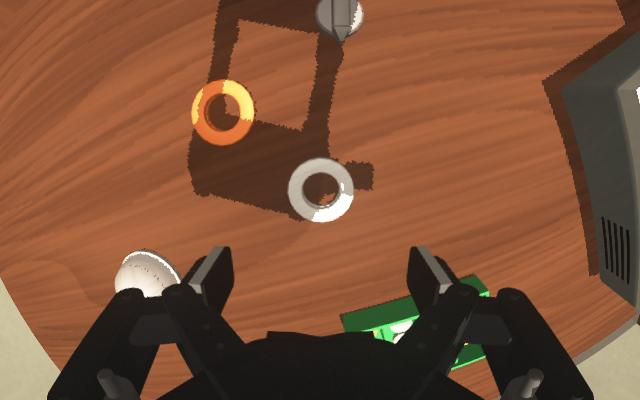

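Ring is at (321,190) directly under the tool, world (0.512,-0.286), with clear space for both fingers. Descending and gripping.

Emit:
step_arm(series=[{"x": -0.002, "y": 0.002, "z": 0.08, "ax": 0, "ay": 0, "az": 0, "grip": -1}, {"x": -0.002, "y": 0.002, "z": 0.16, "ax": 0, "ay": 0, "az": 0, "grip": -1}, {"x": -0.002, "y": 0.002, "z": 0.19, "ax": 0, "ay": 0, "az": 0, "grip": -1}, {"x": -0.002, "y": 0.002, "z": 0.206, "ax": 0, "ay": 0, "az": 0, "grip": -1}, {"x": -0.002, "y": 0.002, "z": 0.206, "ax": 0, "ay": 0, "az": 0, "grip": -1}, {"x": -0.002, "y": 0.002, "z": 0.206, "ax": 0, "ay": 0, "az": 0, "grip": 1}, {"x": -0.002, "y": 0.002, "z": 0.206, "ax": 0, "ay": 0, "az": 0, "grip": 1}, {"x": -0.002, "y": 0.002, "z": 0.206, "ax": 0, "ay": 0, "az": 0, "grip": 1}, {"x": -0.002, "y": 0.002, "z": 0.206, "ax": 0, "ay": 0, "az": 0, "grip": 1}, {"x": -0.002, "y": 0.002, "z": 0.206, "ax": 0, "ay": 0, "az": 0, "grip": 1}], force=30)

```text
time: 4.65
tool_pos: [0.5113, -0.2857, 0.0016]
tcp_rot: [0.471, 3.105, -0.0]
wrist_force: [0.6, -0.9, 0.3]
width: 0.144
grip_force: 0.0
```

```bash
python3 - <<'E'
from h import *
s=bot.read_state(); print(s['time'],s['tool_pos'],s['width'],s['grip_force'])
c=cam('wrist'); cv2.imwrite('pics/w5.png',cv2.resize(c['img'][100:350,120:520],None,fx=2,fy=2)[:,:,::-1])
E
python3 ring.py
```

```text
4.65 [ 0.51130798 -0.28569524  0.0015831 ] 0.14400289827592813 0.0
4.7 [ 0.51117971 -0.28560645  0.00143561] 0.0048041033307851325
[319.16987104 238.33257536]
111.5 [515.10869565 386.39130435] ((0.7344064116477966, -0.15145139396190643), 0.019030176103115082)
120.5 [477.03703704 358.88888889] ((0.659500002861023, -0.19690030813217163), 0.010294603183865547)
185.0 [320.05555556 262.05555556] ((0.5314010381698608, -0.2911801338195801), 0.009019505232572556)
3471.5 [ 93.1125 351.0125] ((0.5685809254646301, -0.5342923998832703), 0.07833105325698853)
3476.5 [320.34444444 226.30555556] ((0.5114585757255554, -0.2856343686580658), 0.029985608533024788)
```

View pics/w5.png

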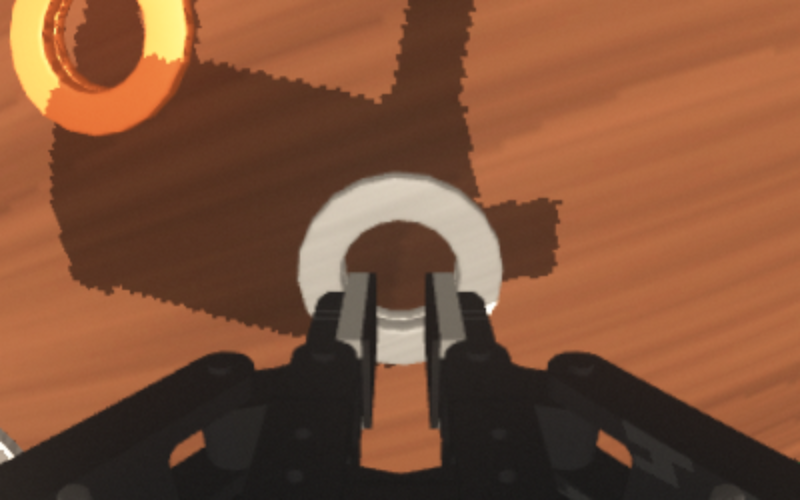

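The fingers closed above the flange because the pads sit farther back than I assumed. The ring is unmoved. Raise, open, and go about 6.5 mm lower.

Emit:
step_arm(series=[{"x": 0, "y": 0, "z": -0.08, "ax": 0, "ay": 0, "az": 0, "grip": 1}, {"x": 0, "y": 0, "z": -0.08, "ax": 0, "ay": 0, "az": 0, "grip": -1}, {"x": 0, "y": 0, "z": -0.08, "ax": 0, "ay": 0, "az": 0, "grip": -1}, {"x": 0, "y": 0, "z": -0.08, "ax": 0, "ay": 0, "az": 0, "grip": -1}, {"x": 0, "y": 0, "z": -0.08, "ax": 0, "ay": 0, "az": 0, "grip": -1}, {"x": 0, "y": 0, "z": -0.08, "ax": 0, "ay": 0, "az": 0, "grip": -1}, {"x": 0, "y": 0, "z": -0.03, "ax": 0, "ay": 0, "az": 0, "grip": -1}, {"x": 0, "y": 0, "z": 0.013, "ax": 0, "ay": 0, "az": 0, "grip": -1}, {"x": 0, "y": 0, "z": 0.013, "ax": 0, "ay": 0, "az": 0, "grip": -1}], force=30)

```text
time: 5.65
tool_pos: [0.5078, -0.2834, -0.0092]
tcp_rot: [-0.47, -3.099, -0.005]
wrist_force: [-1.1, 0.1, 0.4]
width: 0.997
grip_force: 0.0
```

Emit:
step_arm(series=[{"x": 0, "y": 0, "z": 0, "ax": 0, "ay": 0, "az": 0, "grip": 1}, {"x": 0, "y": 0, "z": 0, "ax": 0, "ay": 0, "az": 0, "grip": 1}, {"x": 0, "y": 0, "z": 0, "ax": 0, "ay": 0, "az": 0, "grip": 1}])

```text
time: 5.95
tool_pos: [0.5122, -0.2862, -0.004]
tcp_rot: [0.47, 3.104, -0.002]
wrist_force: [0.7, 0.3, 0.3]
width: 0.514
grip_force: 0.0
```

Emit:
step_arm(series=[{"x": 0, "y": 0, "z": 0, "ax": 0, "ay": 0, "az": 0, "grip": 0.2}])

```text
time: 6.05
tool_pos: [0.5119, -0.286, -0.0042]
tcp_rot: [0.47, 3.104, -0.001]
wrist_force: [-0.1, 0.1, -0.7]
width: 0.402
grip_force: 0.0
```

```bash
python3 ring.py; python3 -c "
from h import *
c=cam('wrist'); cv2.imwrite('pics/w6.png',cv2.resize(c['img'][150:330,180:460],None,fx=2.8,fy=2.8)[:,:,::-1])"
```

```text
6.05 [ 0.5119319  -0.28599447 -0.00418466] 0.005648731083013645
[319.37618229 241.01735679]
60.5 [ 67.38888889 384.94444444] ((0.6190137267112732, -0.628984272480011), 0.010419799946248531)
74.5 [539.17647059 393.17647059] ((0.7681643962860107, -0.12328343838453293), 0.01242157444357872)
102.5 [498.53125 365.53125] ((0.6744940280914307, -0.17788946628570557), 0.010108139365911484)
2536.0 [ 82.9929078  343.88652482] ((0.5728573799133301, -0.5282347798347473), 0.07552710175514221)
6919.5 [320.44444444 234.37037037] ((0.5116577744483948, -0.28538981080055237), 0.030125197023153305)
```

View pics/w6.png

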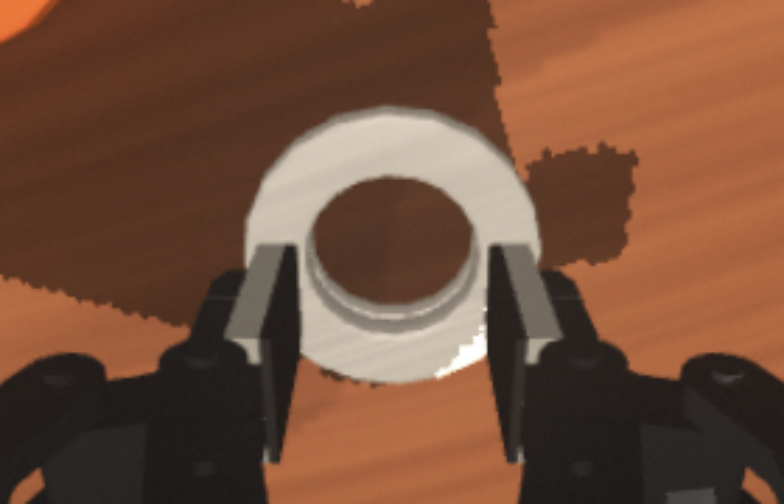

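The pads are still above the ring, hovering over its flange. I'll work out the tip height from the pad corners, at about pixels (286,237) and (354,237).

```bash
python3 - <<'E'
from h import *
c=cam('wrist'); s=bot.read_state(); R=Ro.from_rotvec(s['tcp_rot']); print(s['tool_pos'],s['width'])
for zt in (0,-.01,-.015,-.02,-.025,-.03):
  print(zt,[proj(c,R.apply([x,y,zt])+s['tool_pos']).round(1).tolist() for x in(.011,-.011) for y in (-.5*.085*s['width'],.5*.085*s['width'])])
E
```

```text
[ 0.51146379 -0.28568978 -0.00471067] 0.3963886183245267
0 [[291.4, 211.2], [347.6, 211.1], [292.5, 244.5], [346.5, 244.4]]
-0.01 [[289.9, 216.9], [349.1, 216.8], [291.2, 251.5], [347.8, 251.5]]
-0.015 [[289.0, 219.9], [349.9, 219.9], [290.4, 255.4], [348.6, 255.3]]
-0.02 [[288.2, 223.2], [350.7, 223.1], [289.7, 259.3], [349.3, 259.3]]
-0.025 [[287.2, 226.6], [351.6, 226.6], [288.9, 263.5], [350.1, 263.5]]
-0.03 [[286.3, 230.2], [352.5, 230.2], [288.0, 268.0], [350.9, 267.9]]
```

Emit:
step_arm(series=[{"x": 0, "y": 0, "z": -0.02, "ax": 0, "ay": 0, "az": 0, "grip": -1}, {"x": 0, "y": 0, "z": -0.02, "ax": 0, "ay": 0, "az": 0, "grip": -1}, {"x": 0, "y": 0, "z": -0.02, "ax": 0, "ay": 0, "az": 0, "grip": -1}, {"x": 0, "y": 0, "z": -0.02, "ax": 0, "ay": 0, "az": 0, "grip": -1}, {"x": 0, "y": 0, "z": 0, "ax": 0, "ay": 0, "az": 0, "grip": -1}, {"x": 0, "y": 0, "z": 0.008, "ax": 0, "ay": 0, "az": 0, "grip": -1}, {"x": 0, "y": 0, "z": 0.008, "ax": 0, "ay": 0, "az": 0, "grip": -1}, {"x": 0, "y": 0, "z": 0.008, "ax": 0, "ay": 0, "az": 0, "grip": -1}], force=20)

```text
time: 7.0
tool_pos: [0.5106, -0.2852, -0.01]
tcp_rot: [-0.471, -3.105, -0.001]
wrist_force: [0.0, -0.1, 0.5]
width: 0.999
grip_force: 0.0
```

Emit:
step_arm(series=[{"x": 0, "y": 0, "z": 0, "ax": 0, "ay": 0, "az": 0, "grip": 1}, {"x": 0, "y": 0, "z": 0, "ax": 0, "ay": 0, "az": 0, "grip": 1}, {"x": 0, "y": 0, "z": 0, "ax": 0, "ay": 0, "az": 0, "grip": 1}])

```text
time: 7.3
tool_pos: [0.5113, -0.2856, -0.0091]
tcp_rot: [0.471, 3.106, -0.0]
wrist_force: [0.7, 0.7, 0.2]
width: 0.512
grip_force: 0.0
```

Emit:
step_arm(series=[{"x": 0, "y": 0, "z": -0.01, "ax": 0, "ay": 0, "az": 0, "grip": -1}, {"x": 0, "y": 0, "z": -0.01, "ax": 0, "ay": 0, "az": 0, "grip": -1}, {"x": 0, "y": 0, "z": -0.01, "ax": 0, "ay": 0, "az": 0, "grip": -1}, {"x": 0, "y": 0, "z": -0.01, "ax": 0, "ay": 0, "az": 0, "grip": -1}, {"x": 0, "y": 0, "z": 0, "ax": 0, "ay": 0, "az": 0, "grip": -1}, {"x": 0, "y": 0, "z": 0.006, "ax": 0, "ay": 0, "az": 0, "grip": -1}, {"x": 0, "y": 0, "z": 0.01, "ax": 0, "ay": 0, "az": 0, "grip": -1}, {"x": 0, "y": 0, "z": 0.01, "ax": 0, "ay": 0, "az": 0, "grip": -1}], force=20)

```text
time: 8.1
tool_pos: [0.5106, -0.2851, -0.0151]
tcp_rot: [-0.47, -3.105, -0.001]
wrist_force: [0.5, -1.4, 0.1]
width: 0.996
grip_force: 0.0
```

Emit:
step_arm(series=[{"x": 0, "y": 0, "z": 0, "ax": 0, "ay": 0, "az": 0, "grip": 1}, {"x": 0, "y": 0, "z": 0, "ax": 0, "ay": 0, "az": 0, "grip": 1}, {"x": 0, "y": 0, "z": 0, "ax": 0, "ay": 0, "az": 0, "grip": 1}])

```text
time: 8.4
tool_pos: [0.5112, -0.2856, -0.0142]
tcp_rot: [0.471, 3.106, -0.0]
wrist_force: [1.3, -0.5, -0.4]
width: 0.517
grip_force: 0.0
```

Emit:
step_arm(series=[{"x": 0, "y": 0, "z": -0.01, "ax": 0, "ay": 0, "az": 0, "grip": -1}, {"x": 0, "y": 0, "z": -0.01, "ax": 0, "ay": 0, "az": 0, "grip": -1}, {"x": 0, "y": 0, "z": -0.01, "ax": 0, "ay": 0, "az": 0, "grip": -1}, {"x": 0, "y": 0, "z": -0.01, "ax": 0, "ay": 0, "az": 0, "grip": -1}, {"x": 0, "y": 0, "z": 0, "ax": 0, "ay": 0, "az": 0, "grip": -1}, {"x": 0, "y": 0, "z": 0.01, "ax": 0, "ay": 0, "az": 0, "grip": -1}, {"x": 0, "y": 0, "z": 0.016, "ax": 0, "ay": 0, "az": 0, "grip": -1}, {"x": 0, "y": 0, "z": 0.016, "ax": 0, "ay": 0, "az": 0, "grip": -1}], force=20)

```text
time: 9.2
tool_pos: [0.5103, -0.285, -0.0234]
tcp_rot: [-0.47, -3.104, -0.001]
wrist_force: [0.4, -0.3, 0.2]
width: 0.999
grip_force: 0.0
```

```bash
python3 ring.py
```

```text
9.2 [ 0.51029493 -0.28496604 -0.02340527] 0.010340769351982682
[318.42746693 260.08307771]
78.5 [532.24137931 388.65517241] ((0.7079735994338989, -0.14694231748580933), 0.01329194288700819)
1528.5 [ 62.37894737 347.04210526] ((0.5609047412872314, -0.5410621166229248), 0.07959616929292679)
9472.5 [318.80128205 255.36538462] ((0.5114975571632385, -0.2857421636581421), 0.030203377828001976)
```

Emit:
step_arm(series=[{"x": 0, "y": 0, "z": 0, "ax": 0, "ay": 0, "az": 0, "grip": 1}, {"x": 0, "y": 0, "z": 0, "ax": 0, "ay": 0, "az": 0, "grip": 1}, {"x": 0, "y": 0, "z": 0, "ax": 0, "ay": 0, "az": 0, "grip": 1}])

```text
time: 9.55
tool_pos: [0.5126, -0.2864, -0.0202]
tcp_rot: [0.47, 3.104, -0.002]
wrist_force: [-1.6, 2.5, 18.7]
width: 0.517
grip_force: 9.3
```

The pads now press on the ring's top at width 0.5, so the tips are about 14 mm up there. One more 7 mm step down is needed.

Emit:
step_arm(series=[{"x": 0, "y": 0, "z": -0.03, "ax": 0, "ay": 0, "az": 0, "grip": -1}, {"x": 0, "y": 0, "z": -0.03, "ax": 0, "ay": 0, "az": 0, "grip": -1}, {"x": 0, "y": 0, "z": -0.03, "ax": 0, "ay": 0, "az": 0, "grip": -1}, {"x": 0, "y": 0, "z": -0.03, "ax": 0, "ay": 0, "az": 0, "grip": -1}, {"x": 0, "y": 0, "z": 0, "ax": 0, "ay": 0, "az": 0, "grip": -1}, {"x": 0, "y": 0, "z": 0.01, "ax": 0, "ay": 0, "az": 0, "grip": -1}, {"x": 0, "y": 0, "z": 0.014, "ax": 0, "ay": 0, "az": 0, "grip": -1}, {"x": 0, "y": 0, "z": 0.014, "ax": 0, "ay": 0, "az": 0, "grip": -1}], force=20)

```text
time: 10.35
tool_pos: [0.5102, -0.2849, -0.0306]
tcp_rot: [-0.47, -3.104, -0.001]
wrist_force: [0.4, -0.6, 0.4]
width: 1.003
grip_force: 0.0
```

```bash
python3 ring.py
```

```text
10.35 [ 0.5101888  -0.28487743 -0.03063554] 0.013766976535199925
[318.31928201 267.28138029]
63.0 [531.92857143 388.53571429] ((0.6928777694702148, -0.15428054332733154), 0.01159465778619051)
1601.5 [ 58.01098901 353.12087912] ((0.561264157295227, -0.5442633032798767), 0.08353126049041748)
10220.5 [317.88622754 259.83233533] ((0.5114525556564331, -0.28527700901031494), 0.030224613845348358)
```

Emit:
step_arm(series=[{"x": 0, "y": 0, "z": 0, "ax": 0, "ay": 0, "az": 0, "grip": 1}, {"x": 0, "y": 0, "z": 0, "ax": 0, "ay": 0, "az": 0, "grip": 1}, {"x": 0, "y": 0, "z": 0, "ax": 0, "ay": 0, "az": 0, "grip": 1}])

```text
time: 10.7
tool_pos: [0.5116, -0.2858, -0.0286]
tcp_rot: [0.471, 3.105, -0.001]
wrist_force: [-0.4, 0.2, 2.0]
width: 0.679
grip_force: 21.7
```

Gripped: width 0.68 and 21.7 N. Lift and carry over the spindle.

Emit:
step_arm(series=[{"x": 0, "y": 0, "z": -0.04, "ax": 0, "ay": 0, "az": 0, "grip": 1}, {"x": 0, "y": 0, "z": -0.13, "ax": 0, "ay": 0, "az": 0, "grip": 1}, {"x": 0, "y": 0, "z": -0.22, "ax": 0, "ay": 0, "az": 0, "grip": 1}, {"x": 0.01, "y": 0.06, "z": -0.3, "ax": 0, "ay": 0, "az": 0, "grip": 1}, {"x": 0.02, "y": 0.12, "z": -0.37, "ax": 0, "ay": 0, "az": 0, "grip": 1}, {"x": 0.035, "y": 0.2, "z": -0.4, "ax": 0, "ay": 0, "az": 0, "grip": 1}, {"x": 0.05, "y": 0.29, "z": -0.4, "ax": 0, "ay": 0, "az": 0, "grip": 1}, {"x": 0.065, "y": 0.38, "z": -0.4, "ax": 0, "ay": 0, "az": 0, "grip": 1}, {"x": 0.08, "y": 0.47, "z": -0.4, "ax": 0, "ay": 0, "az": 0, "grip": 1}, {"x": 0.095, "y": 0.56, "z": -0.4, "ax": 0, "ay": 0, "az": 0, "grip": 1}, {"x": 0.11, "y": 0.65, "z": -0.4, "ax": 0, "ay": 0, "az": 0, "grip": 1}, {"x": 0.12, "y": 0.71, "z": -0.4, "ax": 0, "ay": 0, "az": 0, "grip": 1}], force=40)

```text
time: 11.9
tool_pos: [0.5589, 0.0743, 0.1709]
tcp_rot: [0.468, 3.106, 0.001]
wrist_force: [-0.3, 0.2, -0.0]
width: 0.667
grip_force: 42.9
```

Emit:
step_arm(series=[{"x": 0, "y": 0, "z": 0, "ax": 0, "ay": 0, "az": 0, "grip": 1}, {"x": 0, "y": 0, "z": 0, "ax": 0, "ay": 0, "az": 0, "grip": 1}, {"x": 0, "y": 0, "z": 0, "ax": 0, "ay": 0, "az": 0, "grip": 1}])

```text
time: 12.2
tool_pos: [0.5587, 0.0705, 0.1706]
tcp_rot: [-0.471, -3.106, 0.001]
wrist_force: [0.2, -0.7, -0.9]
width: 0.664
grip_force: 43.0
```

```bash
cat > meas.py <<'E'
from h import *
s=bot.read_state(); R=Ro.from_rotvec(s['tcp_rot'])
print(s['time'],s['tool_pos'],s['tcp_rot'],np.abs(s['joint_vel']).max(),s['width'],s['grip_force'])
print('rel recess',rel([.5636,.1006,.165]))
c=cam('wrist'); np.savez('w7.npz',**c); g=c['img'].astype(int)
m=((g.min(2)>110)&(g.max(2)-g.min(2)<45)).astype(np.uint8); cs,_=cv2.findContours(m,0,2)
for k in cs:
    if cv2.contourArea(k)<800: continue
    z=s['tool_pos'][2]+.0286+.014
    p=np.array([onz(c,u,v,z)[:2] for u,v in k[:,0]],np.float32); ce,r=cv2.minEnclosingCircle(p)
    print(cv2.contourArea(k),k[:,0].mean(0),ce,r,'in tool',R.inv().apply(np.r_[ce,z]-s['tool_pos']))
E
python3 meas.py
```

```text
12.2 [0.55872221 0.07047947 0.17055359] [-4.71433204e-01 -3.10578081e+00  9.82802497e-04] 0.01652207320158513 0.6638239181468486 42.96748272143304
rel recess [0.00855867 0.06042975 0.01106885]
2305.0 [359.25663717 308.56637168] (0.5950916409492493, 0.08088914304971695) 0.02270934171974659 in tool [-0.03163625  0.02070543 -0.04261795]
2965.5 [460.59183673  27.5755102 ] (0.46630579233169556, 0.1693899929523468) 0.028318002820014954 in tool [ 0.11761095  0.06700304 -0.04262749]
59172.0 [396.01932367 132.64444444] (0.5389545559883118, 0.16031606495380402) 0.14087387919425964 in tool [ 0.04554191  0.07989614 -0.04264593]
```

```bash
python3 - <<'E'
from h import *
c=dict(np.load('w7.npz')); c['n']='wrist'
cv2.imwrite('pics/w7.png',cv2.resize(c['img'][160:360,190:450],None,fx=3,fy=3)[:,:,::-1])
E
```

```text
(no output)
```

View pics/w7.png

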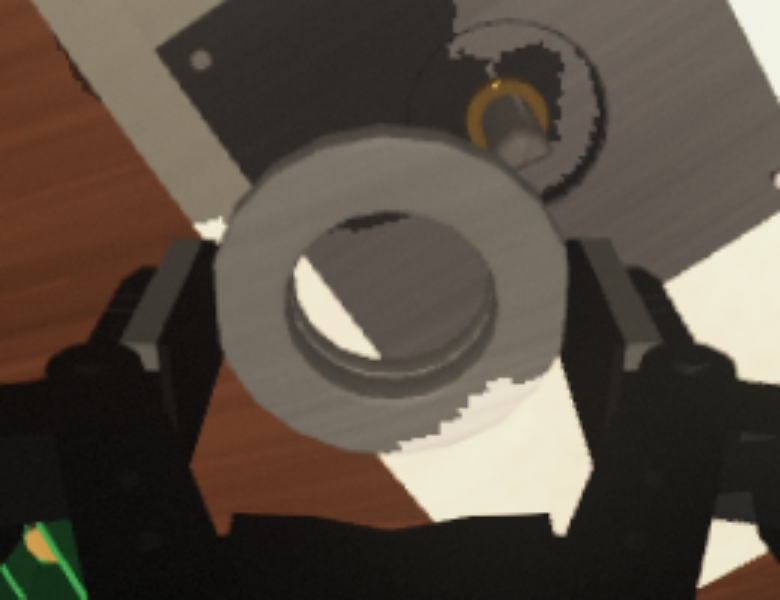

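The ring is held between the pads. Its top face spans crop x 216–568 and y 138–453, with the hole x 287–497 and y 210–398. I'll fit its pose in the tool frame from these extents.

```bash
python3 - <<'E'
from h import *
from scipy.optimize import least_squares
c=dict(np.load('w7.npz')); c['n']='wrist'
Rt=Ro.from_rotvec([-4.71433204e-01,-3.10578081,9.8e-4]); T=np.array([0.55872221,0.07047947,0.17055359])
th=np.linspace(0,2*np.pi,180,endpoint=False)
obs=[]
for l,r,t,b in((216,568,138,453),(287,497,210,398)): obs+= [190+l/3,190+r/3,160+t/3,160+b/3]
def mod(p):
    o=[]
    for r in(.030,.017):
        L=Ro.from_euler('yx',[p[3],p[4]]).apply(np.c_[r*np.cos(th),r*np.sin(th),0*th])+p[:3]
        q=np.array([proj(c,Rt.apply(x)+T) for x in L]); o+=[q[:,0].min(),q[:,0].max(),q[:,1].min(),q[:,1].max()]
    return np.array(o)
for k in (3,5):
    f=least_squares(lambda p:mod(np.r_[p,np.zeros(5-k)])-obs,np.r_[0,0,-.04,0,0][:k],diff_step=1e-4); print(f.x.round(4),f.fun.round(1))
E
```

```text
[-0.0028  0.0007 -0.0388] [-1.2  1.1 -0.3 -0.1  0.9 -0.9  1.6 -1.3]
[-0.0033  0.0007 -0.0376 -0.0405 -0.0026] [-0.6  0.6 -0.8  0.6  1.2 -1.2  1.2 -1.1]
```

```bash
python3 - <<'E'
from h import *
c=dict(np.load('w7.npz')); c['n']='wrist'
for a,b in((508,115),(410,115),(605,115),(508,20)): print(onz(c,190+a/3,160+b/3,.12))
print('brass',onz(c,190+508/3,160+118/3,.113))
s=bot.read_state();R=Ro.from_rotvec(s['tcp_rot']); print(rel(np.array([.5638,.1006,.135])-R.apply([-.0008,.0005,0])))
E
```

```text
[0.56366711 0.10078883 0.12      ]
[0.5562337  0.07693479 0.12      ]
[0.57123166 0.12503971 0.12      ]
[0.53997524 0.10734666 0.12      ]
brass [0.56671529 0.10084671 0.113     ]
[0.01012206 0.06005127 0.07116695]
```

Emit:
step_arm(series=[{"x": 0.01, "y": 0.06, "z": 0, "ax": 0, "ay": 0, "az": 0, "grip": 1}, {"x": 0.01, "y": 0.06, "z": 0.07, "ax": 0, "ay": 0, "az": 0, "grip": 1}, {"x": 0.01, "y": 0.06, "z": 0.07, "ax": 0, "ay": 0, "az": 0, "grip": 1}, {"x": 0.01, "y": 0.06, "z": 0.07, "ax": 0, "ay": 0, "az": 0, "grip": 1}])

```text
time: 12.65
tool_pos: [0.5619, 0.1002, 0.1348]
tcp_rot: [-0.473, -3.103, 0.002]
wrist_force: [-0.1, -0.7, 0.4]
width: 0.663
grip_force: 43.1
```

```bash
python3 -c "
from h import *
s=bot.read_state();R=Ro.from_rotvec(s['tcp_rot']);print(s['tool_pos'],rel(np.array([.5637,.1007,.0900])-R.apply([-.0008,.0005,0])))"
```

```text
[0.56189726 0.10016383 0.13480893] [-0.00176886  0.00124033  0.08960549]
```

Emit:
step_arm(series=[{"x": -0.002, "y": 0.001, "z": 0.04, "ax": 0, "ay": 0, "az": 0, "grip": 1}, {"x": -0.002, "y": 0.001, "z": 0.07, "ax": 0, "ay": 0, "az": 0, "grip": 1}, {"x": -0.002, "y": 0.001, "z": 0.08, "ax": 0, "ay": 0, "az": 0, "grip": 1}, {"x": -0.002, "y": 0.001, "z": 0.084, "ax": 0, "ay": 0, "az": 0, "grip": 1}, {"x": -0.002, "y": 0.001, "z": 0.088, "ax": 0, "ay": 0, "az": 0, "grip": 1}, {"x": -0.002, "y": 0.001, "z": 0.088, "ax": 0, "ay": 0, "az": 0, "grip": 1}])

```text
time: 13.25
tool_pos: [0.5645, 0.1017, 0.0921]
tcp_rot: [0.471, 3.105, 0.0]
wrist_force: [0.3, 0.1, -0.6]
width: 0.664
grip_force: 43.1
```

Emit:
step_arm(series=[{"x": 0, "y": 0, "z": 0.003, "ax": 0, "ay": 0, "az": 0, "grip": 1}, {"x": 0, "y": 0, "z": 0.005, "ax": 0, "ay": 0, "az": 0, "grip": 1}, {"x": 0, "y": 0, "z": 0.005, "ax": 0, "ay": 0, "az": 0, "grip": 1}])

```text
time: 13.55
tool_pos: [0.5642, 0.1017, 0.0893]
tcp_rot: [0.47, 3.106, 0.0]
wrist_force: [-0.6, 0.1, 0.2]
width: 0.665
grip_force: 43.1
```

Emit:
step_arm(series=[{"x": 0.002, "y": -0.003, "z": 0, "ax": 0, "ay": 0, "az": 0, "grip": 1}, {"x": 0.002, "y": -0.003, "z": 0.003, "ax": 0, "ay": 0, "az": 0, "grip": 1}, {"x": 0.002, "y": -0.003, "z": 0.005, "ax": 0, "ay": 0, "az": 0, "grip": 1}, {"x": 0.002, "y": -0.003, "z": 0.007, "ax": 0, "ay": 0, "az": 0, "grip": 1}, {"x": 0.002, "y": -0.003, "z": 0.007, "ax": 0, "ay": 0, "az": 0, "grip": 1}])

```text
time: 14.05
tool_pos: [0.5628, 0.1005, 0.0857]
tcp_rot: [0.471, 3.106, -0.0]
wrist_force: [-0.3, -0.1, -0.1]
width: 0.664
grip_force: 43.1
```

Emit:
step_arm(series=[{"x": 0, "y": 0, "z": 0.003, "ax": 0, "ay": 0, "az": 0, "grip": 1}, {"x": 0, "y": 0, "z": 0.004, "ax": 0, "ay": 0, "az": 0, "grip": 1}, {"x": 0, "y": 0, "z": 0.004, "ax": 0, "ay": 0, "az": 0, "grip": 1}])

```text
time: 14.35
tool_pos: [0.5628, 0.1006, 0.0855]
tcp_rot: [-0.471, -3.106, 0.0]
wrist_force: [-5.6, -1.1, 10.3]
width: 0.67
grip_force: 44.2
```

Contact comes at exactly the seated height, so the rim is in the recess. Release and rise.

Emit:
step_arm(series=[{"x": 0, "y": 0, "z": -0.002, "ax": 0, "ay": 0, "az": 0, "grip": -1}, {"x": 0, "y": 0, "z": -0.002, "ax": 0, "ay": 0, "az": 0, "grip": -1}, {"x": 0, "y": 0, "z": -0.002, "ax": 0, "ay": 0, "az": 0, "grip": -1}, {"x": 0, "y": 0, "z": -0.002, "ax": 0, "ay": 0, "az": 0, "grip": -1}, {"x": 0, "y": 0, "z": -0.07, "ax": 0, "ay": 0, "az": 0, "grip": -1}, {"x": 0, "y": 0, "z": -0.15, "ax": 0, "ay": 0, "az": 0, "grip": -1}, {"x": 0, "y": 0, "z": -0.2, "ax": 0, "ay": 0, "az": 0, "grip": -1}, {"x": 0, "y": 0, "z": -0.2, "ax": 0, "ay": 0, "az": 0, "grip": -1}, {"x": 0, "y": 0, "z": -0.2, "ax": 0, "ay": 0, "az": 0, "grip": -1}])

```text
time: 15.25
tool_pos: [0.5631, 0.1006, 0.1841]
tcp_rot: [0.471, 3.105, 0.001]
wrist_force: [-0.2, 0.1, 0.1]
width: 0.998
grip_force: 0.0
```

```bash
python3 - <<'E'
from h import *
s=bot.read_state(); print(s['time'],s['tool_pos'],s['width'])
c=cam('wrist','w8.png'); np.savez('w8.npz',**c); im=c['img']
u,v=proj(c,(.5637,.1007,.128)).astype(int); print(u,v)
# polar radial profile on plane z=.128: brightness by radius from expected centre
g=im.astype(float).mean(2)
for a in range(0,360,45):
    row=[]
    for r in range(14,36,2):
        X=[.5637+r/1e3*np.cos(np.radians(a)),.1007+r/1e3*np.sin(np.radians(a)),.128]; q=proj(c,X).round().astype(int); row.append(int(g[q[1],q[0]]))
    print(a,row)
E
```

```text
15.25 [0.56314535 0.10058979 0.18409113] 0.9979292157472585
319 202
0 [68, 74, 213, 218, 218, 213, 211, 202, 106, 81, 79]
45 [52, 78, 95, 181, 204, 219, 213, 213, 103, 83, 85]
90 [41, 42, 94, 100, 102, 103, 102, 100, 43, 42, 45]
135 [42, 39, 99, 102, 105, 106, 107, 103, 61, 64, 91]
180 [38, 40, 92, 100, 104, 108, 109, 100, 58, 40, 41]
225 [39, 37, 95, 101, 102, 103, 102, 99, 40, 38, 39]
270 [42, 68, 93, 100, 100, 100, 97, 97, 49, 38, 39]
315 [62, 63, 93, 99, 99, 102, 102, 162, 132, 78, 78]
```

The bezel is seated and centred: brightness edges are at 17 and 30 mm in every direction. Now to the knob.

Emit:
step_arm(series=[{"x": 0.02, "y": -0.08, "z": 0, "ax": 0, "ay": 0, "az": 0, "grip": -1}, {"x": 0.04, "y": -0.17, "z": 0, "ax": 0, "ay": 0, "az": 0, "grip": -1}, {"x": 0.06, "y": -0.26, "z": 0, "ax": 0, "ay": 0, "az": 0, "grip": -1}, {"x": 0.08, "y": -0.35, "z": 0, "ax": 0, "ay": 0, "az": 0, "grip": -1}, {"x": 0.1, "y": -0.44, "z": 0, "ax": 0, "ay": 0, "az": 0, "grip": -1}, {"x": 0.12, "y": -0.53, "z": 0, "ax": 0, "ay": 0, "az": 0, "grip": -1}, {"x": 0.14, "y": -0.6, "z": 0.05, "ax": 0, "ay": 0, "az": 0, "grip": -1}, {"x": 0.16, "y": -0.67, "z": 0.1, "ax": 0, "ay": 0, "az": 0, "grip": -1}, {"x": 0.18, "y": -0.73, "z": 0.16, "ax": 0, "ay": 0, "az": 0, "grip": -1}, {"x": 0.18, "y": -0.73, "z": 0.16, "ax": 0, "ay": 0, "az": 0, "grip": -1}, {"x": 0.18, "y": -0.73, "z": 0.16, "ax": 0, "ay": 0, "az": 0, "grip": -1}])

```text
time: 16.4
tool_pos: [0.3666, -0.2206, 0.1013]
tcp_rot: [-0.474, -3.101, -0.004]
wrist_force: [-0.3, -1.0, 0.2]
width: 1.001
grip_force: 0.0
```

```bash
cat > knob.py <<'E'
from h import *
s=bot.read_state(); print(s['time'],s['tool_pos'],np.abs(s['joint_vel']).max())
c=cam('wrist'); np.savez('w9.npz',**c); im=c['img']; g=im.astype(int)
print('exp',proj(c,(.3687,-.2223,.03)))
m=((g.max(2)-g.min(2)<25)&(g.min(2)>55)).astype(np.uint8)
n,lab,st,ce=cv2.connectedComponentsWithStats(m)
for i in np.argsort(-st[1:,4])[:6]+1: print(st[i],ce[i].round(1),g[lab==i].mean(0).round())
E
python3 knob.py
```

```text
16.4 [ 0.36657161 -0.22056001  0.10133426] 0.047447152076647174
exp [318.1208496  199.54109797]
[ 534  135  106  246 9376] [585.  240.2] [79. 75. 65.]
[ 593  231   47  169 4007] [614.6 321.8] [254. 254. 252.]
[ 293  168   47   62 1572] [314.6 192.8] [117. 104.  94.]
[417 247  36  47 455] [435.  267.4] [107.  97.  86.]
[188 247  36  47 440] [204.9 267.4] [108.  97.  86.]
[142 379  31  21 395] [156.5 387.6] [249. 244. 235.]
```

```bash
python3 - <<'E'
from h import *
c=dict(np.load('w9.npz')); g=c['img'].astype(int)[158:238,280:356]
sat=g.max(2)-g.min(2); v=g.mean(2)
ch=" .:-=+*#%@"
for y in range(0,80,2): print(158+y,''.join('r' if sat[y,x]>42 and v[y,x]>25 else ch[min(9,int(v[y,x]/22))] for x in range(76)))
E
```

```text
158 rrrrrrrrrrrrrrrrrrrrrrrrrrrrrrrrrrrrrrrrrrrrrrrrrrrrrrrrrrrrrrrrrrrrrrrrrrrr
160 rrrrrrrrrrrrrrrrrrrrrrrrrrrrrrrrrrrrrrrrrrrrrrrrrrrrrrrrrrrrrrrrrrrrrrrrrrrr
162 rrrrrrrrrrrrrrrrrrrrrrrrrrrrrrrrrrrrrrrrrrrrrrrrrrrrrrrrrrrrrrrrrrrrrrrrrrrr
164 rrrrrrrrrrrrrrrrrrrrrrrrrrrrrrrrrrrrrrrrrrrrrrrrrrrrrrrrrrrrrrrrrrrrrrrrrrrr
166 rrrrrrrrrrrrrrrrrrrrrrrrrrrrrrrrrrrr:rrrrrrrrrrrrrrrrrrrrrrrrrrrrrrrrrrrrrrr
168 rrrrrrrrrrrrrrrrrrrrrrrrrr::::::-------:::::::rrrrrrrrrrrrrrrrrrrrrrrrrrrrrr
170 rrrrrrrrrrrrrrrrrrrrrrrr::---------------------::rrrrrrrrrrrrrrrrrrrrrrrrrrr
172 rrrrrrrrrrrrrrrrrrrrr::--==-----------------===---::rrrrrrrrrrrrrrrrrrrrrrrr
174 rrrrrrrrrrrrrrrrrr::---====-----------------=====---::rrrrrrrrrrrrrrrrrrrrrr
176 rrrrrrrrrrrrrrrrr:--====++===================++++===--:rrrrrrrrrrrrrrrrrrrrr
178 rrrrrrrrrrrrrrrr:-===+++++==++++++++++++++===++++++===--rrrrrrrrrrrrrrrrrrrr
180 rrrrrrrrrrrrrrr:-===++++++===+++++++++++++===++++++++==--:rrrrrrrrrrrrrrrrrr
182 rrrrrrrrrrrrrr:===++++++++===+++++++++++++===+++++++++===-:rrrrrrrrrrrrrrrrr
184 rrrrrrrrrrrrr-===++++++++++==+++++++++++++=
[... 1439 characters left out ...]
rrrr================rrrrrrrrrrrrrrrrrrrrrrrrrrrrrrrr
222 rrrrrrrrrrrrrrrrrrrrrrrrrrrrrr=============rrrrrrrrrrrrrrrrrrrrrrrrrrrrrrrrr
224 rrrrrrrrrrrrrrrrrrrrrrrrrrrrrrr===========rrrrrrrrrrrrrrrrrrrrrrrrrrrrrrrrrr
226 rrrrrrrrrrrrrrrrrrrrrrrrrrrrrrrr========#rrrrrrrrrrrrrrrrrrrrrrrrrrrrrrrrrrr
228 rrrrrrrrrrrrrrrrrrrrrrrrrrrrrrrrr======%rrrrrrrrrrrrrrrrrrrrrrrrrrrrrrrrrrrr
230 rrrrrrrrrrrrrrrrrrrrrrrrrrrrrrrrrr=+#@rrrrrrrrrrrrrrrrrrrrrrrrrrrrrrrrrrrrrr
232 rrrrrrrrrrrrrrrrrrrrrrrrrrrrrrrrrrrrrrrrrrrrrrrrrrrrrrrrrrrrrrrrrrrrrrrrrrrr
234 rrrrrrrrrrrrrrrrrrrrrrrrrrrrrrrrrrrrrrrrrrrrrrrrrrrrrrrrrrrrrrrrrrrrrrrrrrrr
236 rrrrrrrrrrrrrrrrrrrrrrrrrrrrrrrrrrrrrrrrrrrrrrrrrrrrrrrrrrrrrrrrrrrrrrrrrrrr
```

```bash
python3 - <<'E'
from h import *
c=dict(np.load('w9.npz')); c['n']='wrist'
s=bot.read_state(); R=Ro.from_rotvec(s['tcp_rot']);T=s['tool_pos']; print(T,s['tcp_rot'])
f=lambda u,v,z:(onz(c,u,v,z),R.inv().apply(onz(c,u,v,z)-T).round(4))
for n,u,v,z in(('axis top',315.2,194.5,.038),('back top',315,177,.038),('nose tip',316,231,.025),('skL',293.5,190,.016),('skR',338,190,.016),('L1',308,180,.038),('L2',308.5,206,.038),('R1',321.7,180,.038),('R2',321.7,206,.038)): print(n,*f(u,v,z))
E
```

```text
[ 0.36811692 -0.22083534  0.10270099] [-4.71954734e-01 -3.10413825e+00 -2.14189682e-03]
axis top [ 0.36174555 -0.22252954  0.038     ] [ 0.0055 -0.0036  0.0647]
back top [ 0.34804802 -0.21834153  0.038     ] [ 0.0198 -0.0037  0.0647]
nose tip [ 0.39697492 -0.23319095  0.025     ] [-0.0314 -0.0033  0.0776]
skL [ 0.35791336 -0.24147108  0.016     ] [ 0.0034 -0.0228  0.0867]
skR [ 0.36955456 -0.20445528  0.016     ] [0.0033 0.016  0.0867]
L1 [ 0.34869707 -0.22435659  0.038     ] [ 0.0174 -0.0092  0.0647]
L2 [ 0.36932055 -0.23063224  0.038     ] [-0.0042 -0.0091  0.0647]
R1 [ 0.35195004 -0.21402487  0.038     ] [0.0173 0.0016 0.0647]
R2 [ 0.372521   -0.22044149  0.038     ] [-0.0042  0.0016  0.0647]
```

The bar is aligned with tool x within about 0.5°, nose toward −x, and its axis is near world (0.3677,−0.2243). Descend and grip.

```bash
python3 -c "
from h import *
print(rel([.3677,-.2243,-.010]))"
```

```text
[-0.0017063  -0.00710771  0.22539151]
```

Emit:
step_arm(series=[{"x": -0.002, "y": -0.007, "z": 0.06, "ax": 0, "ay": 0, "az": 0, "grip": -1}, {"x": -0.002, "y": -0.007, "z": 0.13, "ax": 0, "ay": 0, "az": 0, "grip": -1}, {"x": -0.002, "y": -0.007, "z": 0.19, "ax": 0, "ay": 0, "az": 0, "grip": -1}, {"x": -0.002, "y": -0.007, "z": 0.215, "ax": 0, "ay": 0, "az": 0, "grip": -1}, {"x": -0.002, "y": -0.007, "z": 0.225, "ax": 0, "ay": 0, "az": 0, "grip": -1}, {"x": -0.002, "y": -0.007, "z": 0.225, "ax": 0, "ay": 0, "az": 0, "grip": -1}, {"x": -0.002, "y": -0.007, "z": 0.225, "ax": 0, "ay": 0, "az": 0, "grip": -1}])

```text
time: 17.15
tool_pos: [0.3702, -0.2258, -0.0074]
tcp_rot: [0.469, 3.104, -0.002]
wrist_force: [-0.4, -0.5, -0.4]
width: 1.0
grip_force: 0.0
```

Emit:
step_arm(series=[{"x": 0, "y": 0, "z": 0, "ax": 0, "ay": 0, "az": 0, "grip": 1}, {"x": 0, "y": 0, "z": 0, "ax": 0, "ay": 0, "az": 0, "grip": 1}, {"x": 0, "y": 0, "z": 0, "ax": 0, "ay": 0, "az": 0, "grip": 1}, {"x": 0, "y": 0, "z": 0, "ax": 0, "ay": 0, "az": 0, "grip": 1}, {"x": 0, "y": 0, "z": 0, "ax": 0, "ay": 0, "az": 0, "grip": 1}, {"x": 0, "y": 0, "z": 0, "ax": 0, "ay": 0, "az": 0, "grip": 1}, {"x": 0, "y": 0, "z": 0, "ax": 0, "ay": 0, "az": 0, "grip": 1}], force=40)

```text
time: 17.85
tool_pos: [0.3689, -0.2252, -0.0086]
tcp_rot: [0.471, 3.106, -0.0]
wrist_force: [-0.6, -0.3, 2.8]
width: 0.155
grip_force: 40.6
```

Gripped at 13.2 mm and 40 N. Lift, carry to the spindle and turn +22° in yaw.

Emit:
step_arm(series=[{"x": 0, "y": 0, "z": -0.06, "ax": 0, "ay": 0, "az": 0, "grip": 1}, {"x": 0, "y": 0, "z": -0.15, "ax": 0, "ay": 0, "az": 0, "grip": 1}, {"x": 0, "y": 0, "z": -0.24, "ax": 0, "ay": 0, "az": 0, "grip": 1}, {"x": -0.01, "y": 0.05, "z": -0.32, "ax": 0, "ay": 0, "az": 0, "grip": 1}, {"x": -0.03, "y": 0.12, "z": -0.38, "ax": 0, "ay": 0, "az": -0.1, "grip": 1}, {"x": -0.05, "y": 0.21, "z": -0.38, "ax": 0, "ay": 0, "az": -0.2, "grip": 1}, {"x": -0.07, "y": 0.29, "z": -0.38, "ax": 0, "ay": 0, "az": -0.3, "grip": 1}, {"x": -0.09, "y": 0.37, "z": -0.38, "ax": 0, "ay": 0, "az": -0.4, "grip": 1}, {"x": -0.11, "y": 0.45, "z": -0.38, "ax": 0, "ay": 0, "az": -0.5, "grip": 1}, {"x": -0.13, "y": 0.54, "z": -0.38, "ax": 0, "ay": 0, "az": -0.6, "grip": 1}, {"x": -0.15, "y": 0.63, "z": -0.38, "ax": 0, "ay": 0, "az": -0.7, "grip": 1}, {"x": -0.165, "y": 0.69, "z": -0.38, "ax": 0, "ay": 0, "az": -0.743, "grip": 1}], force=80)

```text
time: 19.05
tool_pos: [0.5502, 0.0828, 0.1805]
tcp_rot: [0.143, -3.138, -0.001]
wrist_force: [-0.6, -0.5, -0.4]
width: 0.138
grip_force: 83.3
```

Emit:
step_arm(series=[{"x": 0, "y": 0, "z": 0, "ax": 0, "ay": 0, "az": 0, "grip": 1}, {"x": 0, "y": 0, "z": 0, "ax": 0, "ay": 0, "az": 0, "grip": 1}, {"x": 0, "y": 0, "z": 0, "ax": 0, "ay": 0, "az": 0, "grip": 1}])

```text
time: 19.35
tool_pos: [0.5487, 0.0792, 0.1805]
tcp_rot: [0.137, -3.137, 0.001]
wrist_force: [0.3, -0.1, -1.5]
width: 0.136
grip_force: 83.3
```

```bash
python3 - <<'E'
from h import *
s=bot.read_state(); R=Ro.from_rotvec(s['tcp_rot']);T=s['tool_pos']; print(s['time'],T,s['width'],s['grip_force'],s['wrist_force'])
nx=-R.as_matrix()[:,0]; print('nose yaw',np.degrees(np.arctan2(nx[1],nx[0])))
print('rel',rel([.5637,.1007,.165]))
c=cam('wrist'); np.savez('w10.npz',**c)
for X in((0,0,-.0466),(.02,0,-.0466),(-.03,0,-.0336),(0,0,-.0086)): print(X,proj(c,R.apply(X)+T))
g=c['img'].astype(int)[215:335,275:365]; sat=g.max(2)-g.min(2); v=g.mean(2); ch=" .:-=+*#%@"
for y in range(0,120,2): print(215+y,''.join('r' if sat[y,x]>42 and v[y,x]>25 else ch[min(9,int(v[y,x]/22))] for x in range(90)))
E
```

```text
19.35 [0.54871578 0.07917052 0.18054029] 0.13619217433242883 83.30755591392517 [ 0.29792616 -0.06312553 -1.46701711]
nose yaw 5.014133762024669
rel [-0.03366707  0.0402896   0.03100742]
(0, 0, -0.0466) [319.38237399 265.46329985]
(0.02, 0, -0.0466) [319.32516219 226.14483872]
(-0.03, 0, -0.0336) [319.48751247 301.12434741]
(0, 0, -0.0086) [319.46609401 233.97712559]
215 :::.::::::::.:..::::::::::-:-::.............................::::-::::::::::.:rrrr======-::
217 :::::::..:....:::::::::---:::::.............................:::::::-::::::::..rrrr=====-::
219 -:::.::::::..::::::::-:-:-:::::::::::::::::::::::::::::::::::::::::-::::::::::.rrr=====-::
221 =---=-=-=-::::::::::---:::-::::::::::::::::::::::::::::::::::::::::-:-:-::::::::rr=====-:-
223 ===--====-::::::::-::-::::-::::::::::::::::::::::::::::::::::::-:-:---::::::::::-=====-::-
225 =========:::::::::-:-::-::::::::::::::-::::-::::-:::::--::::::-:::::::--:--::::::-==::::--
227 =--------::::::-::-:-:-::-::::::::::::::::::::::::::::::::::::::::::::::::::::::::--:::--=
229 ========-::::--:::-:-:-:::::::::::::::::::::::::::::::::::::::
[... 4243 characters left out ...]
@@@@@@@@@@@@@@@@@@@@@@@@@@@@@@@@@@#:...                     
321                       .. =@@@@@@@@@@@@@@@@@@@@@@@@@@@@@@@@@@@@@@@: ..                     
323                       ...=@@@@@@@@@@@@@@@@@@@@@@@@@@@@@@@@@@@@@@@.  .                     
325                        . -@@@@@@@@@@@@@@@@@@@@@@@@@@@@@@@@@@@@@@@                         
327                          :%@@@@@@@@@@@@@@@@@@@@@@@@@@@@@@@@@@@@@@ .                       
329                    .     :@@@@@@@@@@@@@@@@@@@@@@@@@@@@@@@@@@@@@@@      .                  
331                    .    .:@@@@@@@@@@@@@@@@@@@@@@@@@@@@@@@@@@@@@@@:     .                  
333                           :#%@@@@@@@@@@@@@@@@@@@@@@@@@@@@@@@@@#+=
```

Nose yaw is 5.0°, matching the flat. Next, the axis offset along the bar, from the skirt outline in the earlier image.

```bash
python3 - <<'E'
from h import *
from scipy.optimize import least_squares
c=dict(np.load('w9.npz')); c['n']='wrist'
far=[(336.5,204),(334,206),(331.5,208),(329.5,210),(296,204),(297,206),(299,208),(302,210),(304,212)]
near=[(315,167),(304,169),(326,169),(301,172),(331,172)]
F=np.array([onz(c,u,v,.016)[:2] for u,v in far]);N=np.array([onz(c,u,v,0)[:2] for u,v in near])
f=least_squares(lambda p:np.r_[np.hypot(*(F-p).T),np.hypot(*(N-p).T)]-.021,[.368,-.224]); print(f.x,(f.fun*1e3).round(1))
f2=least_squares(lambda p:np.hypot(*(F-p).T)-.021,[.368,-.224]); print(f2.x)
s=bot.read_state(); 
Rg=Ro.from_rotvec([.471,3.106,0]); print('tool offset',Rg.inv().apply(np.r_[f.x,0]-[.3689,-.2252,0]))
E
```

```text
[ 0.36586567 -0.22370189] [ 0.2 -0.6 -1.1 -0.8 -0.7 -0.3 -0.4 -0.8 -0.2 -1.3 -0.2 -0.9 -0.8 -0.6]
[ 0.36510268 -0.22350682]
tool offset [ 3.34205654e-03  5.31186428e-04 -2.70675141e-07]
```

```bash
python3 -c "
from h import *
print(rel([.5669,.1010,.150]))"
```

```text
[-0.04003404  0.04076584  0.06140246]
```

Emit:
step_arm(series=[{"x": -0.04, "y": 0.041, "z": 0, "ax": 0, "ay": 0, "az": 0, "grip": 1}, {"x": -0.04, "y": 0.041, "z": 0.04, "ax": 0, "ay": 0, "az": 0, "grip": 1}, {"x": -0.04, "y": 0.041, "z": 0.061, "ax": 0, "ay": 0, "az": 0, "grip": 1}, {"x": -0.04, "y": 0.041, "z": 0.061, "ax": 0, "ay": 0, "az": 0, "grip": 1}, {"x": -0.04, "y": 0.041, "z": 0.061, "ax": 0, "ay": 0, "az": 0, "grip": 1}])

```text
time: 19.9
tool_pos: [0.567, 0.1013, 0.1504]
tcp_rot: [0.137, -3.137, 0.0]
wrist_force: [-0.9, 0.9, -0.3]
width: 0.135
grip_force: 83.3
```

```bash
python3 -c "
from h import *
print(bot.read_state()['tool_pos'],rel([.5669,.1010,.138]))"
```

```text
[0.56699381 0.10133105 0.15038748] [ 0.00021444 -0.00063927  0.02477534]
```

Emit:
step_arm(series=[{"x": 0, "y": -0.001, "z": 0.01, "ax": 0, "ay": 0, "az": 0, "grip": 1}, {"x": 0, "y": -0.001, "z": 0.018, "ax": 0, "ay": 0, "az": 0, "grip": 1}, {"x": 0, "y": -0.001, "z": 0.022, "ax": 0, "ay": 0, "az": 0, "grip": 1}, {"x": 0, "y": -0.001, "z": 0.026, "ax": 0, "ay": 0, "az": 0, "grip": 1}, {"x": 0, "y": -0.001, "z": 0.026, "ax": 0, "ay": 0, "az": 0, "grip": 1}])

```text
time: 20.4
tool_pos: [0.5677, 0.1013, 0.1374]
tcp_rot: [0.139, -3.138, 0.001]
wrist_force: [0.1, -0.9, -0.4]
width: 0.14
grip_force: 83.3
```

Emit:
step_arm(series=[{"x": 0, "y": 0, "z": 0.003, "ax": 0, "ay": 0, "az": 0, "grip": 1}, {"x": 0, "y": 0, "z": 0.006, "ax": 0, "ay": 0, "az": 0, "grip": 1}, {"x": 0, "y": 0, "z": 0.006, "ax": 0, "ay": 0, "az": 0, "grip": 1}])

```text
time: 20.7
tool_pos: [0.5677, 0.1013, 0.1345]
tcp_rot: [0.139, -3.138, 0.001]
wrist_force: [-0.3, -2.3, -0.9]
width: 0.14
grip_force: 83.4
```

Emit:
step_arm(series=[{"x": 0, "y": 0, "z": 0.003, "ax": 0, "ay": 0, "az": 0, "grip": 1}, {"x": 0, "y": 0, "z": 0.006, "ax": 0, "ay": 0, "az": 0, "grip": 1}, {"x": 0, "y": 0, "z": 0.009, "ax": 0, "ay": 0, "az": 0, "grip": 1}, {"x": 0, "y": 0, "z": 0.009, "ax": 0, "ay": 0, "az": 0, "grip": 1}])

```text
time: 21.1
tool_pos: [0.5677, 0.1014, 0.1299]
tcp_rot: [0.139, -3.138, 0.001]
wrist_force: [-0.8, -4.4, 0.5]
width: 0.135
grip_force: 83.5
```

Entering freely, with a small side force. Shift slightly and continue.

Emit:
step_arm(series=[{"x": 0.001, "y": -0.001, "z": 0.002, "ax": 0, "ay": 0, "az": 0, "grip": 1}, {"x": 0.001, "y": -0.001, "z": 0.004, "ax": 0, "ay": 0, "az": 0, "grip": 1}, {"x": 0.001, "y": -0.001, "z": 0.007, "ax": 0, "ay": 0, "az": 0, "grip": 1}, {"x": 0.001, "y": -0.001, "z": 0.01, "ax": 0, "ay": 0, "az": 0, "grip": 1}, {"x": 0.001, "y": -0.001, "z": 0.01, "ax": 0, "ay": 0, "az": 0, "grip": 1}])

```text
time: 21.6
tool_pos: [0.5676, 0.1013, 0.1255]
tcp_rot: [-0.139, 3.138, 0.0]
wrist_force: [-0.6, -2.8, 4.5]
width: 0.135
grip_force: 83.8
```

Emit:
step_arm(series=[{"x": 0, "y": 0, "z": 0.002, "ax": 0, "ay": 0, "az": 0, "grip": 1}, {"x": 0, "y": 0, "z": 0.004, "ax": 0, "ay": 0, "az": 0, "grip": 1}, {"x": 0, "y": 0, "z": 0.004, "ax": 0, "ay": 0, "az": 0, "grip": 1}])

```text
time: 21.9
tool_pos: [0.5677, 0.1013, 0.1237]
tcp_rot: [-0.139, 3.138, 0.0]
wrist_force: [-1.2, -3.4, 6.5]
width: 0.134
grip_force: 84.0
```

The spring force follows 4→9 N as specified. Press to the stop.

Emit:
step_arm(series=[{"x": 0, "y": -0.001, "z": 0.002, "ax": 0, "ay": 0, "az": 0, "grip": 1}, {"x": 0, "y": -0.001, "z": 0.004, "ax": 0, "ay": 0, "az": 0, "grip": 1}, {"x": 0, "y": -0.001, "z": 0.006, "ax": 0, "ay": 0, "az": 0, "grip": 1}, {"x": 0, "y": -0.001, "z": 0.0065, "ax": 0, "ay": 0, "az": 0, "grip": 1}, {"x": 0, "y": -0.001, "z": 0.0065, "ax": 0, "ay": 0, "az": 0, "grip": 1}])

```text
time: 22.4
tool_pos: [0.5678, 0.1012, 0.1214]
tcp_rot: [-0.138, 3.137, 0.001]
wrist_force: [-2.5, -2.6, 9.1]
width: 0.132
grip_force: 84.8
```

Emit:
step_arm(series=[{"x": 0.001, "y": 0, "z": 0.001, "ax": 0, "ay": 0, "az": 0, "grip": 1}, {"x": 0.001, "y": 0, "z": 0.002, "ax": 0, "ay": 0, "az": 0, "grip": 1}, {"x": 0.001, "y": 0, "z": 0.002, "ax": 0, "ay": 0, "az": 0, "grip": 1}, {"x": 0.001, "y": 0, "z": 0.002, "ax": 0, "ay": 0, "az": 0, "grip": 1}])

```text
time: 22.8
tool_pos: [0.5678, 0.1012, 0.1213]
tcp_rot: [-0.138, 3.136, 0.002]
wrist_force: [-4.7, -2.0, 12.9]
width: 0.138
grip_force: 85.1
```

```bash
python3 -c "
from workcell import bot
print(bot.finish_job())"
```

```text
the job is handed in; nothing more can be done
None
```

The bezel is seated in the recess and the knob is pressed to the spindle's stop, still gripped; the job is handed in at about 23 s, with no verdict returned.

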